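Spin the component carousel and stop it at the red bin

TASK

Bring the red bin of the component carousel round to the yellow pointer: flick the carousel with a fingertip, either way round, so that it spins on its own and carries the red bin well past the pointer at least once with the hand off, then, while it is still turning, brake it with a fingertip so that it stops with the pointer at the red bin (ease it the last few degrees with the fingertip if need be), and take the hand away. Once the red bin has gone past the pointer, the carousel must not come to a stand more than one bin away from it. Do not shove or lift the carousel on the bench, and leave the board holder, flux bottle, solder reel and tweezers as they are.

Things in the scene. Friction and masses are not known exactly. Their poses are not given: they have to be found in the camera images.
- carousel: carousel's round grey base, 236 mm across, loose on four rubber feet (carousel about 3.3 kg in all). Origin: on the bench, on the turning axis. Its -x axis points to the yellow pointer, on a bracket outside the turning deck: tip 143 mm, bracket's back 208 mm from the axis, top 46 mm above the bench.
- deck (a joint): angle of the turning deck, rad, counter-clockwise from above, counting whole turns without a stop: at q the red bin stands q counter-clockwise from the pointer; 0 and multiples of 2 pi are exactly at it. It runs free on a ball bearing: from half a turn a second it coasts for some 10 s and two turns, from a quarter turn a second 6 s and over half a turn; left at rest it stays.
- axis (a point): point on the turning axis level with the deck's flat top, 42 mm above the bench. The deck is a grey disc, 280 mm across, 6 mm thick. From 107 mm off the axis to its edge at 140 mm it is a bare flat band with a painted line at each bin; a fingertip lightly pressed down on the band stops it almost at once (lifting off in haste can kick it on). Hub: 48 mm across, up to 64 mm above the bench.
- pointer (a point): point at the deck's edge, 140 mm off the axis and 42 mm above the bench, that the yellow pointer points at; it does not turn.
- red_mark (a point): point on the deck's edge, 140 mm off the axis, 42 mm above the bench, in line with the red bin's middle; turns with the deck. Eight open bins are fixed on the deck every 45 degrees, one red, seven black: each from 51 to 107 mm off the axis, 38 mm wide, 27 mm high (rims 69 mm above the bench). Their outer corners are 46 mm apart: a fingertip fits between, to push on a bin's side.
- board_holder: a loose holder with a green circuit board, 160 x 134 x 45 mm, beside the carousel. Origin: centre of its underside.
- flux: a loose upright flux bottle, 36 mm across and 105 mm high. Origin: centre of its underside.
- solder: a loose upright reel of solder, 54 mm across and 41 mm high. Origin: centre of its underside.
- tweezers: loose tweezers lying flat, 140 mm long along their x axis, 10 mm wide, 8 mm high. Origin: under their middle.
Not all that is in view belongs to the job. Of the things like the solder, leave any that is blue or pink; of the rest the larger one is meant.

How it is judged (in metres and radians):
On the way, in this order (a step that is already met when the one before it is completed fails the run):
1. the carousel spins by itself with no finger on it, faster than 0.5 rad/s, and the red bin has gone past the pointer by 45 degrees or more ((value of joint deck below -0.8 rad or value of joint deck above 7.08 rad) and (velocity of joint deck above 0.5 rad/s or velocity of joint deck below -0.5 rad/s) and contact force between each of the arm, the fingers and deck below 0.05 N), for 0.2 s.
2. a fingertip is on the carousel as it comes to a stop (below 0.5 rad/s) with the red bin at the pointer (horizontal distance between red_mark and pointer below 0.024 m and velocity of joint deck between -0.5 and 0.5 rad/s and contact force between the fingers and deck above 0.2 N), for 0.05 s.
At the end, for the whole second after the job is handed in: The carousel stands still with the red bin's mark within 24 mm (10 degrees) of the pointer, so that it points within the red bin's width, hand away; the carousel's base and the four things beside it are upright and within 15 mm of where they stood (horizontal distance between red_mark and pointer below 0.024 m and velocity of joint deck between -0.03 and 0.03 rad/s and distance of each of carousel, board_holder, flux, solder, tweezers from where it was at the start of the episode below 0.015 m and angle between carousel's own z axis and vertical below 0.03 rad and angle between each of flux, solder's own z axis and vertical below 0.1 rad); the robot touches nothing.
It fails at once if the carousel, once the red bin had been past the pointer, came to a stand more than one bin (45 degrees) away from it ((value of joint deck below -0.8 rad or value of joint deck above 7.08 rad) and velocity of joint deck between -0.04 and 0.04 rad/s and horizontal distance between red_mark and pointer above 0.109 m).
It fails at once if the carousel was shoved along the bench, tipped or lifted (distance of carousel from where it was at the start of the episode above 0.015 m or angle between carousel's own z axis and vertical above 0.08 rad).
It fails at once if a thing beside the carousel was moved or lifted (distance of any of board_holder, flux, solder, tweezers from where it was at the start of the episode above 0.015 m).
It also fails if it takes over 58 s, if anything falls off the work surface, if the arm or the gripper's body presses on something with over 40 N, if the wrist force passes 120 N, or if a joint passes its speed limit or range.

ROBOT

A 7-joint arm with a two-finger parallel gripper is mounted at the origin on the work surface. World frame = base frame: x ahead of the robot, y to its left, z up, the work surface at z = 0. Lengths are in m, angles in degrees, forces in N, time in s.
With the tool pointing down it reaches from about 0.4 to 0.875 m from the base axis. Payload 6.5 kg.
Tool frame: the origin (TCP) lies at the very end of the fingers, on their centre line; the grasp point (between the pads) lies grip_point_offset behind it (grip_point_offset is the distance from the TCP to the grasp point, in m); z points along the fingers, y is the line along which they close (so a half turn about z gives the same grasp; the last joint's range is limited). The gripper opens to 88 mm and grips with 3 to 60 N. Pads are 18 mm wide; open, the fingers measure 123 mm over their backs; the gripper's body (75 mm by 187 mm) begins 45 mm behind the grasp point.
Start: joints at [73.27, 30.733, -0.252, 88.115, 0.149, 61.152, -4.079], TCP at [0.146, -0.633, 0.239] pointing down, gripper open.
Joint ranges: [-154.64, 154.64], [-21.42, 123.67], [-72.66, 72.17], [13.99, 137.28], [-74.86, 254.86], [10.95, 109.41], [-158.01, 158.01]. Speed limits (degrees/s): [136.94, 136.94, 180, 180, 180, 180, 180].

INTERFACE

Orientations are given as [roll, pitch, yaw] about the fixed x, y, z axes, in that order (R = Rz(yaw) Ry(pitch) Rx(roll)).
In Python, from workcell import read_state, capture, close_job, grip_point_offset gives the robot as it stands.
- The arm moves only by the tool carry_out, never from a script. Its argument "motion" is a list of rows, each an object with "linear": the shift along the tool's x, y, z in m, a list of three; "twist": the turn about the tool's z in degrees. A call has 1 to 12 rows; each row is the pose to reach, as a shift and turn from the pose commanded when the call began, along the tool's axes at that moment; what a row does not reach only later rows make up. A row lasts 1/10 s, in which the tool goes at most 50 mm and 8.59 degrees, less where a joint would pass 70% of its speed; a pose out of reach is approached as far as the arm can. A call with a gripper value outside its range is refused whole. "fingers" is the finger opening in m, from 0 to 0.0881, set as the call begins (left out, the last holds). The fingers move at their own pace and stop on an object; the grip force is fixed at half the most. Time passes only in rows, so rows that repeat a pose let the fingers close. It gives the time, the measured TCP pose, the force, the opening and the grip force at its end, in the units of the state.
- read_state(): the state, without advancing time (a new reading comes with each control period).
- capture(name): name is "side" or "top" or "wrist"; returns a dict with "frame" (480x640x3 uint8, red, green, blue), "range_z" (480x640 float32, m along the optical axis (not along the pixel's ray), 0 where there is no reading), "fx", "fy", "cx", "cy" (pixels), "k1" (the pictures are not rectified: a ray, as slopes to the right and down, at radius r is drawn at 1 + k1 r^2 times it, then the intrinsics apply), "cam_to_world" (4x4, takes a point from camera to world coordinates); the wrist camera has in their place "hand_eye" (4x4, takes a point from camera to tool coordinates, whose origin is the TCP and whose axes are the flange's). Camera axes: x right, y up, looking along -z (the intrinsics and any distortion apply to the point x, -y, -z); pixel columns grow to the right and rows downward; lengths in m; the calibration is good to about 2 mm. A picture is of the moment at which its call begins: read the wrist's pose just before it.
- close_job(): hands the job in; it is judged then, once.
The state is a dict: "time_s": time; "qpos": joint angles; "joint_vel": joint speeds; "joint_torque": joint torques, N m; "position": TCP position; "eef_rot": TCP orientation; "force": force on the tool from outside, world axes, zero at the start; "moment": the same for the moment, N m; "gripper_width": finger opening in m; "finger_force": force on a finger pad.
Only numpy, scipy, OpenCV 4.12 (cv2) and the standard library are available. Lean on these libraries where they do the work, as an engineer would, in place of code of your own. Each camera call takes 0.05 s, during which the arm holds its last target. There are 200 camera calls.

## Working session

There is one attempt and no reset: what is moved stays moved. The work goes in short steps, Python scripts to look and compute and a tool call to move; the robot and the scene stay as the last step left them, time stands still between calls to the robot, and variables do not carry over. Pictures are saved under pics/ and viewed, at most 10 in all, crops included, and the job is handed in when it is done.

Besides the shell and the picture viewer there is one more tool, called after ">>>" in YAML: its name, and indented under it one key for each argument. carry_out: Moves the arm, as the interface text tells. Its arguments: {"type":"object","properties":{"motion":{"type":"array"},"fingers":{"type":"number"}},"required":["motion"]}

```bash
mkdir -p pics && ls
cat > h.py <<'E'
import numpy as np,cv2
from workcell import read_state,capture,close_job,grip_point_offset
from scipy.spatial.transform import Rotation as R
def T(c,st=None):
    if 'cam_to_world' in c: return np.array(c['cam_to_world'])
    M=np.eye(4);M[:3,:3]=R.from_euler('xyz',st['eef_rot'],degrees=True).as_matrix();M[:3,3]=st['position']
    return M@np.array(c['hand_eye'])
def slopes(c,uv):
    K=np.array([[c['fx'],0,c['cx']],[0,c['fy'],c['cy']],[0,0,1]],float)
    return cv2.undistortPoints(np.array(uv,float).reshape(-1,1,2),K,np.array([c['k1'],0,0,0.])).reshape(-1,2)
def onplane(c,uv,z,M):
    s=slopes(c,uv);d=np.c_[s[:,0],-s[:,1],-np.ones(len(s))]@M[:3,:3].T
    o=M[:3,3];return o+d*((z-o[2])/d[:,2])[:,None]
def cloud(c,M):
    v,u=np.mgrid[:480,:640];s=slopes(c,np.c_[u.ravel(),v.ravel()]);r=c['range_z'].reshape(-1,1)
    return (np.c_[s[:,0],-s[:,1],-np.ones(len(s))]*r@M[:3,:3].T+M[:3,3]).reshape(480,640,3)
E
python3 - <<'E'
from h import *
s=read_state();print(s,grip_point_offset)
for n in('top','side'):
    c=capture(n);cv2.imwrite(f'pics/{n}0.png',c['frame'][:,:,::-1]);print(n,c['fx'],c['k1'],np.round(c['cam_to_world'],3).tolist(),(c['range_z']>0).mean())
    np.savez(f'{n}0.npz',**{k:np.array(v) for k,v in c.items()})
E
```

```text
pics
{'time_s': 0.0, 'qpos': array([73.27024391, 30.77713693, -0.25451872, 88.16924119,  0.14818256,
       61.15230594, -4.07585837]), 'joint_vel': array([ 0.00491203,  0.01272415, -0.05888544,  0.00661982, -0.0146395 ,
        0.04065377,  0.02537694]), 'joint_torque': array([ 2.17886454e-04, -5.70984685e+01,  9.90809463e-01, -2.51601720e+01,
       -5.62368182e-02,  1.77794101e-02,  1.71961742e-04]), 'position': array([ 0.14537293, -0.63291183,  0.23785303]), 'eef_rot': array([-1.79901855e+02,  6.42614187e-03,  1.29442958e+01]), 'force': array([0.09724236, 0.26539914, 0.11552858]), 'moment': array([-0.02083176,  0.0487035 , -0.04150458]), 'finger_force': 0.0, 'gripper_width': 0.0884450596469447} 0.0187
top 537.1680586451181 -0.1535927447399782 [[0.021, 0.993, -0.116, 0.441], [-1.0, 0.022, 0.005, 0.014], [0.007, 0.116, 0.993, 1.103], [0.0, 0.0, 0.0, 1.0]] 0.9959830729166667
side 548.6030366267236 -0.1380848221443555 [[0.839, 0.403, -0.364, 0.17], [-0.544, 0.618, -0.568, -0.556], [-0.004, 0.675, 0.738, 0.795], [0.0, 0.0, 0.0, 1.0]] 0.995908203125
```

View pics/top0.png

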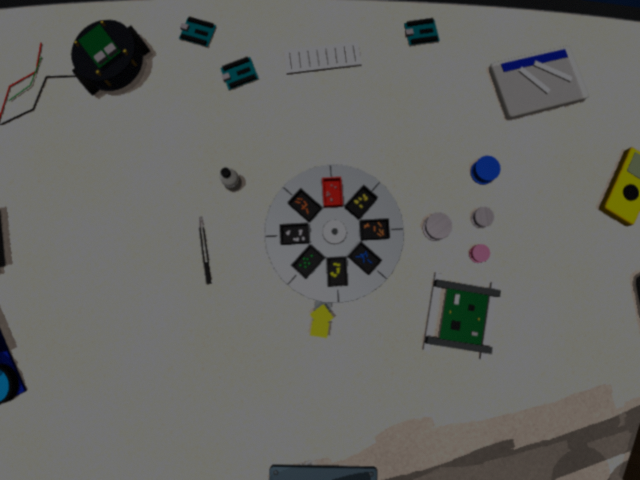

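View pics/side0.png

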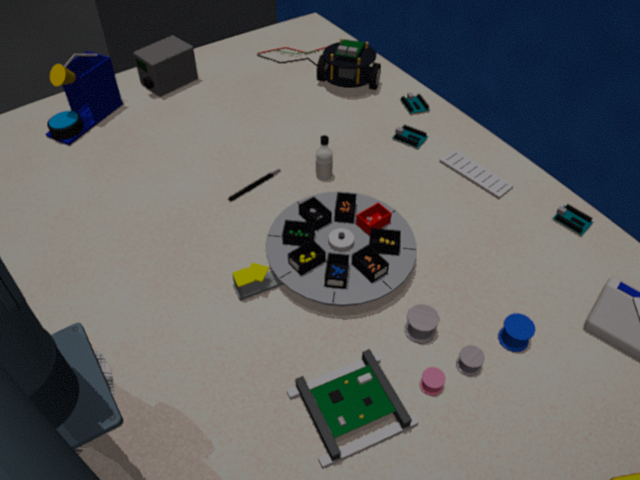

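The top view shows the carousel's hub at (334,232), red bin (332,191), yellow pointer (321,320), solder (438,226), flux (230,178), tweezers (205,250) and board holder (462,316). The side view agrees.

```bash
cat >> h.py <<'E'
def mask(c,lo,hi,minv=60):
    h=cv2.cvtColor(c['frame'],cv2.COLOR_RGB2HSV);return cv2.inRange(h,np.array(lo),np.array(hi))
def blob(m,k=0):
    n,l,s,ce=cv2.connectedComponentsWithStats(m);o=np.argsort(-s[1:,4]);i=o[k]+1;return ce[i],s[i],l==i
E
python3 - <<'E'
from h import *
for n in('top','side'):
    c=dict(np.load(n+'0.npz'));c={k:(v if v.ndim else float(v)) for k,v in c.items()};M=T(c);P=cloud(c,M)
    seed=(334,232) if n=='top' else (341,240)
    hub0=P[seed[1],seed[0]];print(n,'hub',hub0.round(4))
    d=np.hypot(P[...,0]-hub0[0],P[...,1]-hub0[1]);sel=(abs(P[...,2]-.042)<.006)&(d<.16)
    pts=P[sel][:,:2].astype(np.float32)
    print('rimcircle',cv2.minEnclosingCircle(pts))
    # deck outline pixels: contour of deck mask
    m=((d<.17)&(P[...,2]>.03)).astype(np.uint8)
    hsv=cv2.cvtColor(c['frame'],cv2.COLOR_RGB2HSV)
    ry=cv2.inRange(hsv,(22,150,80),(33,255,255));ry[np.hypot(P[...,0]-hub0[0],P[...,1]-hub0[1])<.13]=0;ry[np.hypot(P[...,0]-hub0[0],P[...,1]-hub0[1])>.23]=0
    ce,s,l=blob(ry);q=P[l];print('yellow',s,q.mean(0).round(4),np.percentile(q[:,2],[10,90]).round(3))
    r=cv2.inRange(hsv,(0,180,80),(6,255,255))|cv2.inRange(hsv,(174,180,80),(180,255,255));r[d>.12]=0
    ce,s,l=blob(r);q=P[l];q2=q[q[:,2]>.062];print('red',s,q.mean(0).round(4),q2.mean(0).round(4),np.percentile(q[:,2],[10,90]).round(3))
    a=q.mean(0)-hub0;b=P[blob(ry)[2]].mean(0)-hub0
    print('angles red,yellow',np.degrees(np.arctan2(a[1],a[0])),np.degrees(np.arctan2(b[1],b[0])))
    if n=='top':
        for nm,px in dict(flux=(230,178),solder=(438,226),reel2=(483,217),board=(465,316),tw=(205,250),flx2=(225,172)).items(): print(nm,P[px[1],px[0]].round(3))
E
```

```text
top hub [ 0.5778 -0.0106  0.0635]
rimcircle ((0.5695668458938599, -0.006155507173389196), 0.151561439037323)
yellow [311 305  22  32 490] [0.4041 0.0119 0.0542] [0.041 0.047]
red [323 180  19  25 386] [ 0.6598 -0.006   0.0468] [ 0.6477 -0.0127  0.0677] [0.041 0.067]
angles red,yellow 3.180040719155576 172.61241514488165
flux [0.678 0.195 0.08 ]
solder [ 0.598 -0.22   0.041]
reel2 [ 0.62  -0.317  0.032]
board [ 0.418 -0.278  0.031]
tw [0.542 0.253 0.007]
flx2 [0.684 0.201 0.103]
side hub [ 0.5746 -0.0207  0.0585]
rimcircle ((0.5679941773414612, -0.008382957428693771), 0.15264521539211273)
yellow [233 263  36  24 516] [0.402  0.0097 0.0448] [0.043 0.047]
red [357 203  34  24 247] [ 0.6608 -0.0046  0.0584] [ 0.6552 -0.0104  0.0673] [0.044 0.069]
angles red,yellow 10.562315233644638 170.0134404984176
```

```bash
cat >> h.py <<'E'
def load(n):
    c=dict(np.load(n+'.npz'));return {k:(v if v.ndim else float(v)) for k,v in c.items()}
from scipy.optimize import least_squares
def circ(p):
    f=least_squares(lambda x:np.hypot(p[:,0]-x[0],p[:,1]-x[1])-x[2],[.575,-.01,.14],loss='soft_l1',f_scale=.002);return f.x,np.median(abs(f.fun))
E
python3 - <<'E'
from h import *
C={}
for n in('top','side'):
    c=load(n+'0');M=T(c);f=c['frame']
    e=cv2.Canny(cv2.cvtColor(f,cv2.COLOR_RGB2GRAY),40,100)
    v,u=np.nonzero(e);p=onplane(c,np.c_[u,v],.042,M)[:,:2];d=np.hypot(p[:,0]-.575,p[:,1]+.012)
    for k in range(3):
        p_=p[abs(d-.14)<(.012,.006,.004)[k]];x,r=circ(p_);d=np.hypot(p[:,0]-x[0],p[:,1]-x[1])
    print(n,'axis',x.round(4),r,len(p_));a=x[:2]
    hsv=cv2.cvtColor(f,cv2.COLOR_RGB2HSV)
    ye=cv2.inRange(hsv,(22,150,60),(33,255,255));v,u=np.nonzero(ye);q=onplane(c,np.c_[u,v],.046,M)[:,:2]-a;r=np.hypot(*q.T);k=(r>.14)&(r<.215)
    print('yellow mean',q[k].mean(0),'r',r[k].min(),r[k].max(),'ang',np.degrees(np.arctan2(q[k].mean(0)[1],q[k].mean(0)[0])),'tipang',np.degrees(np.arctan2(*q[k][r[k].argmin()][::-1])))
    # painted lines: dark pixels on band
    g=cv2.cvtColor(f,cv2.COLOR_RGB2GRAY);v,u=np.mgrid[:480,:640];P=onplane(c,np.c_[u.ravel(),v.ravel()],.042,M)[:,:2]-a;r=np.hypot(*P.T)
    k=(r>.113)&(r<.135);th=np.arctan2(P[k][:,1],P[k][:,0]);gg=g.ravel()[k].astype(float);w=np.maximum(np.median(gg)-gg-8,0)
    print('line phase mod45',np.degrees(np.angle((w*np.exp(8j*th)).sum()))/8)
    rd=cv2.inRange(hsv,(0,170,60),(7,255,255))|cv2.inRange(hsv,(173,170,60),(180,255,255));v,u=np.nonzero(rd);q=onplane(c,np.c_[u,v],.06,M)[:,:2]-a;k=np.hypot(*q.T)<.12
    print('red',q[k].mean(0),np.degrees(np.arctan2(*q[k].mean(0)[::-1])))
E
```

```text
top axis [ 0.5731 -0.0112  0.1394] 0.0019445983821298196 63
yellow mean [-0.16951592  0.02326621] r 0.1401180290705602 0.1993533057849828 ang 172.18493076274638 tipang 173.8369133507302
line phase mod45 4.363734125506241
red [0.08489254 0.0055724 ] 3.7555418556358915
side axis [ 0.5794 -0.0131  0.1391] 0.0008401131476762913 491
yellow mean [-0.17766805  0.02181391] r 0.14427007912509895 0.20841504948258807 ang 173.0003111687575 tipang 172.39894970091328
line phase mod45 3.912238364027255
red [0.07837722 0.00528715] 3.859198619773365
```

>>> carry_out:
  motion:
    - {"linear":[0.02,-0.017,0],"twist":0}
    - {"linear":[0.055,-0.045,0],"twist":0}
    - {"linear":[0.091,-0.075,0],"twist":0}
    - {"linear":[0.127,-0.105,0],"twist":0}
    - {"linear":[0.163,-0.135,0],"twist":0}
    - {"linear":[0.199,-0.165,0],"twist":0}
    - {"linear":[0.235,-0.195,0],"twist":0}
    - {"linear":[0.271,-0.225,0],"twist":0}
    - {"linear":[0.307,-0.255,0],"twist":0}
    - {"linear":[0.343,-0.285,0],"twist":0}
    - {"linear":[0.379,-0.315,0],"twist":0}
    - {"linear":[0.415,-0.345,0],"twist":0}
  fingers: 0.0

```text
time_s: 1.3
position: [0.4734, -0.2026, 0.2386]
eef_rot: [-180.0, 0.0, 12.9]
force: [1.4, -0.4, 0.8]
gripper_width: 0.0002
finger_force: 0.0
```

>>> carry_out:
  motion:
    - {"linear":[0.036,-0.028,0.01],"twist":0}
    - {"linear":[0.066,-0.054,0.03],"twist":0}
    - {"linear":[0.082,-0.068,0.06],"twist":0}
    - {"linear":[0.087,-0.07,0.08],"twist":0}
    - {"linear":[0.087,-0.07,0.08],"twist":0}

```text
time_s: 1.8
position: [0.5402, -0.115, 0.1558]
eef_rot: [-179.8, 0.3, 13.1]
force: [-0.4, 0.4, -0.4]
gripper_width: 0.0008
finger_force: 0.0
```

Run:
```python
from h import *
s=read_state();print(s['time_s'],s['position'],s['eef_rot'],s['gripper_width'],s['qpos'].round(1))
for n in('top','wrist','side'):
    c=capture(n)
    if n=='wrist': c['st']=np.r_[s['position'],s['eef_rot']]
    cv2.imwrite(f'pics/{n}1.png',c['frame'][:,:,::-1]);np.savez(f'{n}1.npz',**{k:np.array(v) for k,v in c.items()})
a=[cv2.resize(cv2.imread(f'pics/{n}1.png'),(400,300)) for n in('top','side','wrist')]
cv2.imwrite('pics/m1.png',np.vstack([np.hstack(a[:2]),np.hstack([a[2],a[2]*0])]))
```

```text
1.8 [ 0.54016928 -0.11501173  0.15582794] [-179.84286997    0.29104593   13.07701859] 0.0007915653484610406 [ 18.1  28.3 -13.8 106.1   8.9  46.9 -77.2]
```

View pics/m1.png

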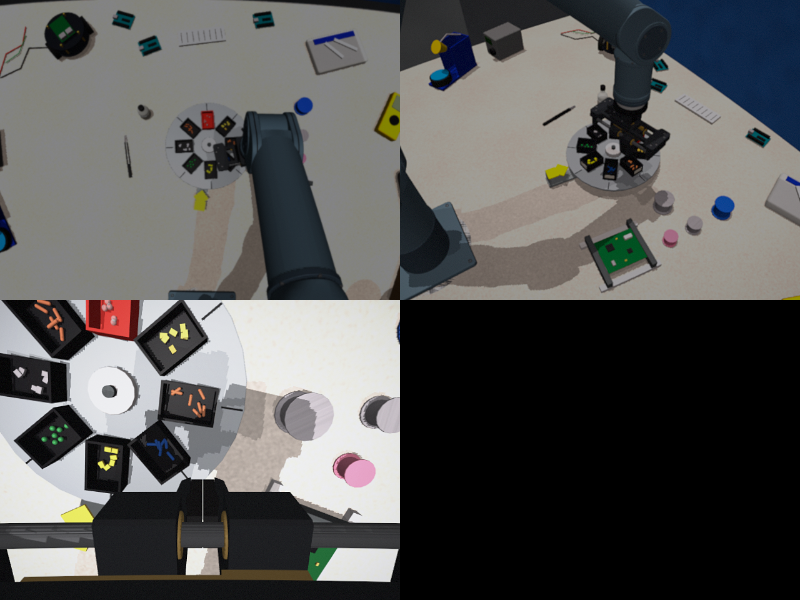

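The arm covers only the right side in the top view, while the left half of the deck, the red bin and the pointer stay visible. In the wrist view the hub is at (178,144) full-scale and the fingers stand before the orange bin's gap.

Run:
```python
from h import *
c=load('wrist1');st=c['st'];M=T(c,dict(position=st[:3],eef_rot=st[3:]));f=c['frame'];g=cv2.cvtColor(f,cv2.COLOR_RGB2GRAY)
P=cloud(c,M)
d=np.hypot(P[...,0]-.577,P[...,1]+.012)
k=(abs(P[...,2]-.064)<.006)&(d<.04);print('hub depth',P[k][:,:2].mean(0),cv2.minEnclosingCircle(P[k][:,:2].astype(np.float32)),np.median(P[k][:,2]))
e=cv2.Canny(g,40,100);v,u=np.nonzero(e)
for nm,z,R0 in(('edge',.042,.14),('hub',.064,.024)):
    p=onplane(c,np.c_[u,v],z,M)[:,:2];x=np.array([.577,-.012,R0])
    for t in(.01,.006,.004):
        p_=p[abs(np.hypot(p[:,0]-x[0],p[:,1]-x[1])-R0)<t];x,r=circ(p_)if R0>.1 else (least_squares(lambda y:np.hypot(p_[:,0]-y[0],p_[:,1]-y[1])-y[2],x,loss='soft_l1',f_scale=.002).x,0)
    print(nm,x.round(4),r,len(p_))
hsv=cv2.cvtColor(f,cv2.COLOR_RGB2HSV)
k=(abs(P[...,2]-.042)<.004)&(abs(d-.125)<.013);print('deck z',np.median(P[...,2][k]))
```

```text
hub depth [ 0.57942711 -0.01022682] ((0.5792137384414673, -0.009936435148119926), 0.006264327093958855) 0.0617702454210944
edge [ 0.5787 -0.0114  0.1377] 0.0005691180604980861 871
hub [ 0.5812 -0.0152  0.0232] 0 459
deck z 0.03984950965976178
```

>>> carry_out:
  motion:
    - {"linear":[0.002,0.001,0.03],"twist":0}
    - {"linear":[0.002,0.001,0.06],"twist":0}
    - {"linear":[0.002,0.001,0.08],"twist":0}
    - {"linear":[0.002,0.001,0.09],"twist":0}
    - {"linear":[0.002,0.001,0.1],"twist":0}
    - {"linear":[0.002,0.001,0.102],"twist":0}
    - {"linear":[0.002,0.001,0.102],"twist":0}

```text
time_s: 2.65
position: [0.5445, -0.1174, 0.0573]
eef_rot: [180.0, -0.0, 12.9]
force: [-0.6, -0.4, -0.5]
gripper_width: 0.0007
finger_force: 0.0
```

Run:
```python
from h import *
s=read_state();print(s['time_s'],s['position'],s['eef_rot'],s['force'].round(2))
# flick path: arc r=.11 about axis, start -108.5deg, tool frame
A=np.array([.578,-.012]);p0=np.array(s['position'][:2]);v=p0-A;r=np.hypot(*v);a0=np.arctan2(v[1],v[0]);print(r,np.degrees(a0))
y=np.radians(s['eef_rot'][2]);X=np.array([np.cos(y),np.sin(y)]);Y=np.array([np.sin(y),-np.cos(y)])
arc=np.cumsum([.003,.006,.009,.012,.016,.020,.024,.027,.028]);
for q in arc:
    t=a0+q/r;w=A+r*np.array([np.cos(t),np.sin(t)])-p0;print(np.round([q,np.degrees(t),w@X,w@Y],4))
c=capture('top');cv2.imwrite('pics/top2.png',c['frame'][:,:,::-1])
M=T(c);hsv=cv2.cvtColor(c['frame'],cv2.COLOR_RGB2HSV)
rd=cv2.inRange(hsv,(0,170,60),(7,255,255))|cv2.inRange(hsv,(173,170,60),(180,255,255));v,u=np.nonzero(rd);q=onplane(c,np.c_[u,v],.06,M)[:,:2]-[.5731,-.0112];k=np.hypot(*q.T)<.12
print('red',k.sum(),np.degrees(np.arctan2(*q[k].mean(0)[::-1])))
```

```text
2.65 [ 0.54447409 -0.11741093  0.05732829] [ 1.79973966e+02 -4.84060575e-02  1.29210372e+01] [-0.58 -0.42 -0.47]
0.11061396577424792 -107.64324610345793
[ 3.000000e-03 -1.060893e+02  2.600000e-03  1.500000e-03]
[ 9.000000e-03 -1.029814e+02  7.900000e-03  4.300000e-03]
[ 1.80000e-02 -9.83196e+01  1.62000e-02  7.90000e-03]
[ 3.00000e-02 -9.21039e+01  2.76000e-02  1.16000e-02]
[ 4.60000e-02 -8.38162e+01  4.33000e-02  1.46000e-02]
[ 6.60000e-02 -7.34566e+01  6.32000e-02  1.51000e-02]
[ 9.00000e-02 -6.10251e+01  8.68000e-02  1.11000e-02]
[ 1.17000e-01 -4.70396e+01  1.11600e-01  5.00000e-04]
[ 1.45000e-01 -3.25362e+01  1.33800e-01 -1.64000e-02]
red 455 3.76475635597318
```

>>> carry_out:
  motion:
    - {"linear":[0.003,0.001,0],"twist":0}
    - {"linear":[0.008,0.004,0],"twist":0}
    - {"linear":[0.016,0.008,0],"twist":0}
    - {"linear":[0.028,0.012,0],"twist":0}
    - {"linear":[0.043,0.015,0],"twist":0}
    - {"linear":[0.063,0.015,0],"twist":0}
    - {"linear":[0.087,0.011,0],"twist":0}
    - {"linear":[0.113,0.0,0],"twist":0}
    - {"linear":[0.131,-0.011,-0.025],"twist":0}
    - {"linear":[0.142,-0.017,-0.06],"twist":0}
    - {"linear":[0.142,-0.017,-0.08],"twist":0}

```text
time_s: 3.8
position: [0.6818, -0.0662, 0.1395]
eef_rot: [-180.0, -0.3, 13.1]
force: [-0.1, 0.3, -0.0]
gripper_width: 0.0002
finger_force: 0.0
```

>>> carry_out:
  motion:
    - {"linear":[-0.03,-0.001,0],"twist":-7}
    - {"linear":[-0.07,-0.002,0],"twist":-14}
    - {"linear":[-0.11,-0.003,0],"twist":-21}
    - {"linear":[-0.145,-0.003,0],"twist":-28}
    - {"linear":[-0.172,-0.003,0],"twist":-35}
    - {"linear":[-0.185,-0.003,0.01],"twist":-37}

```text
time_s: 4.4
position: [0.4967, -0.1086, 0.1276]
eef_rot: [179.9, 0.0, 50.1]
force: [0.5, -0.4, 0.5]
gripper_width: 0.0004
finger_force: 0.0
```

```bash
cat >> h.py <<'E'
def deck():
    s=read_state();c=capture('top');M=T(c);hsv=cv2.cvtColor(c['frame'],cv2.COLOR_RGB2HSV)
    rd=cv2.inRange(hsv,(0,170,60),(7,255,255))|cv2.inRange(hsv,(173,170,60),(180,255,255))
    v,u=np.nonzero(rd);q=onplane(c,np.c_[u,v],.06,M)[:,:2]-[.5731,-.0112];k=np.hypot(*q.T)<.12
    a=np.degrees(np.arctan2(*q[k].mean(0)[::-1])) if k.sum()>30 else np.nan
    return s,c,(a-172.7)%360,int(k.sum())
E
python3 - <<'E'
from h import *
for i in range(4):
    s,c,q,n=deck();print(round(s['time_s'],3),q,n,s['position'].round(4),s['force'].round(1))
cv2.imwrite('pics/top3.png',c['frame'][:,:,::-1])
E
```

```text
4.4 28.697314947054792 466 [ 0.4967 -0.1086  0.1276] [ 0.5 -0.4  0.5]
4.45 36.08038404581839 471 [ 0.4942 -0.1089  0.1256] [-2.1  0.  -2. ]
4.5 43.36547287492522 457 [ 0.4958 -0.1084  0.1261] [ 0.3 -0.   0.1]
4.55 50.09687609843854 425 [ 0.4978 -0.1078  0.1268] [ 0.1 -0.4  0.3]
```

>>> carry_out:
  motion:
    - {"linear":[0,0,0.03],"twist":0}
    - {"linear":[0,0,0.055],"twist":0}
    - {"linear":[0,0,0.068],"twist":0}
    - {"linear":[0,0,0.076],"twist":0}
    - {"linear":[0,0,0.078],"twist":0}
    - {"linear":[0,0,0.078],"twist":0}

```text
time_s: 5.2
position: [0.4984, -0.1072, 0.0491]
eef_rot: [180.0, -0.0, 49.9]
force: [-0.8, -0.5, -0.2]
gripper_width: -0.0001
finger_force: 0.0
```

Run:
```python
from h import *
for i in range(6):
    s,c,q,n=deck();print(round(s['time_s'],3),q,n,s['position'].round(4),s['force'].round(1))
cv2.imwrite('pics/top4.png',c['frame'][:,:,::-1])
```

```text
5.2 137.46246579776923 468 [ 0.4984 -0.1072  0.0491] [-0.8 -0.5 -0.2]
5.25 143.26701094898652 464 [ 0.4984 -0.1073  0.0494] [0.3 0.1 0.1]
5.3 149.16740552872923 461 [ 0.4984 -0.1074  0.0495] [0.2 1.  0.3]
5.35 154.92647803515743 457 [ 0.4983 -0.1074  0.0495] [ 1.  -0.2 -0.5]
5.4 160.66539776155315 449 [ 0.4982 -0.1075  0.0495] [-0.5 -0.5 -0.1]
5.45 166.2728344455894 444 [ 0.4981 -0.1074  0.0493] [ 0.3  0.4 -0.5]
```

>>> carry_out:
  motion:
    - {"linear":[0,0,0],"twist":0}
    - {"linear":[0,0,0],"twist":0}
    - {"linear":[0,0,0],"twist":0}
    - {"linear":[0,0,0],"twist":0}
    - {"linear":[0,0,0],"twist":0}

```text
time_s: 6.0
position: [0.4976, -0.1073, 0.0487]
eef_rot: [-180.0, 0.0, 49.9]
force: [0.0, 0.1, -0.5]
gripper_width: 0.0006
finger_force: 0.0
```

Run:
```python
from h import *
for i in range(6):
    s,c,q,n=deck();print(round(s['time_s'],3),q,n,s['position'].round(4),s['force'].round(1))
cv2.imwrite('pics/top5.png',c['frame'][:,:,::-1])
```

```text
6.0 225.02199255347176 460 [ 0.4976 -0.1073  0.0487] [ 0.   0.1 -0.5]
6.05 230.17192501322765 470 [ 0.4977 -0.1073  0.0487] [-0.4 -0.1  0.4]
6.1 235.1706905236579 471 [ 0.4976 -0.1073  0.0487] [ 0.9 -0.6 -0. ]
6.15 240.26628215528547 473 [ 0.4976 -0.1072  0.0487] [-0.2 -0.4 -0.2]
6.2 245.3723535287612 464 [ 0.4976 -0.1073  0.0487] [-0.1  0.2  0.2]
6.25 250.43311513305906 470 [ 0.4976 -0.1073  0.0487] [-0.4 -0.6  0.6]
```

>>> carry_out:
  motion:
    - {"linear":[0,0,0.001],"twist":0}
    - {"linear":[0,0,0.002],"twist":0}
    - {"linear":[0,0,0.002],"twist":0}
    - {"linear":[0,0,0.002],"twist":0}
    - {"linear":[0,0,0.002],"twist":0}
    - {"linear":[0,0,0.002],"twist":0}

```text
time_s: 6.9
position: [0.4977, -0.1073, 0.0467]
eef_rot: [180.0, 0.0, 49.9]
force: [-0.3, 0.2, 0.3]
gripper_width: 0.0003
finger_force: 0.0
```

Run:
```python
from h import *
for i in range(3):
    s,c,q,n=deck();print(round(s['time_s'],3),q,n,s['position'].round(4),s['force'].round(1))
```

```text
6.9 315.453175301805 465 [ 0.4977 -0.1073  0.0467] [-0.3  0.2  0.3]
6.95 320.55040023800314 466 [ 0.4977 -0.1073  0.0467] [ 0.4  0.  -0.1]
7.0 325.29129569979983 464 [ 0.4976 -0.1073  0.0467] [ 0.5 -0.1  0.2]
```

>>> carry_out:
  motion:
    - {"linear":[0,0,0.0],"twist":0}
    - {"linear":[0,0,0.0035],"twist":0}
    - {"linear":[0,0,0.0065],"twist":0}
    - {"linear":[0,0,0.007],"twist":0}
    - {"linear":[0,0,0.007],"twist":0}

```text
time_s: 7.55
position: [0.5001, -0.1091, 0.0422]
eef_rot: [179.7, -0.0, 49.9]
force: [-3.8, -2.7, 28.1]
gripper_width: 0.0003
finger_force: 14.2
```

Run:
```python
from h import *
for i in range(2):
    s,c,q,n=deck();print(round(s['time_s'],3),q,n,s['position'].round(4),s['force'].round(1))
cv2.imwrite('pics/top6.png',c['frame'][:,:,::-1])
```

```text
7.55 354.3438307215798 459 [ 0.5001 -0.1091  0.0422] [-3.8 -2.7 28.1]
7.6 354.55261803653394 461 [ 0.5    -0.109   0.0422] [-3.4 -3.4 28.1]
```

Run:
```python
import cv2
f=cv2.imread('pics/top6.png');cv2.imwrite('pics/c6.png',cv2.resize(f[150:350,240:440],(600,600),interpolation=cv2.INTER_CUBIC))
```

```text
(no output)
```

View pics/c6.png

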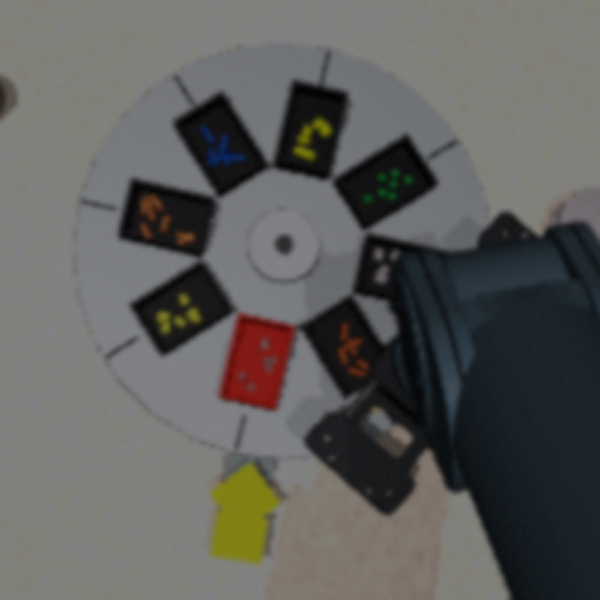

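The crop shows the red line's end at (237,448) and the pointer tip at (250,462), so red is about 4–5° short. I'll ease it on with the pressed finger, then lift slowly.

>>> carry_out:
  motion:
    - {"linear":[0,0.002,-0.001],"twist":0}
    - {"linear":[0,0.004,-0.001],"twist":0}
    - {"linear":[0,0.006,-0.001],"twist":0}
    - {"linear":[0,0.008,-0.001],"twist":0}
    - {"linear":[0,0.01,-0.001],"twist":0}
    - {"linear":[0,0.011,-0.001],"twist":0}
    - {"linear":[0,0.011,-0.001],"twist":0}
    - {"linear":[0,0.011,-0.001],"twist":0}

```text
time_s: 8.45
position: [0.5082, -0.115, 0.0423]
eef_rot: [179.8, -0.1, 49.9]
force: [-1.0, -0.6, 16.8]
gripper_width: 0.0001
finger_force: 8.4
```

Run:
```python
from h import *
for i in range(2):
    s,c,q,n=deck();print(round(s['time_s'],3),q,n,s['position'].round(4),s['force'].round(1))
```

```text
8.45 359.98152433556277 468 [ 0.5082 -0.115   0.0423] [-1.  -0.6 16.8]
8.5 359.6633349792015 466 [ 0.5082 -0.115   0.0424] [-1.1 -1.4 16.4]
```

Centred. Now I'll lift gently.

>>> carry_out:
  motion:
    - {"linear":[0,0,-0.0005],"twist":0}
    - {"linear":[0,0,-0.001],"twist":0}
    - {"linear":[0,0,-0.0015],"twist":0}
    - {"linear":[0,0,-0.002],"twist":0}
    - {"linear":[0,0,-0.0025],"twist":0}
    - {"linear":[0,0,-0.003],"twist":0}
    - {"linear":[0,0,-0.0035],"twist":0}
    - {"linear":[0,0,-0.004],"twist":0}
    - {"linear":[0,0,-0.005],"twist":0}
    - {"linear":[0,0,-0.007],"twist":0}
    - {"linear":[0,0,-0.01],"twist":0}

```text
time_s: 9.65
position: [0.506, -0.1144, 0.0508]
eef_rot: [-180.0, 0.0, 49.9]
force: [0.8, -1.1, -0.2]
gripper_width: 0.0007
finger_force: 0.0
```

Run:
```python
from h import *
for i in range(5):
    s,c,q,n=deck();print(round(s['time_s'],3),q,n,s['position'].round(4),s['force'].round(1))
```

```text
9.65 357.8920313069243 464 [ 0.506  -0.1144  0.0508] [ 0.8 -1.1 -0.2]
9.7 358.0172132258421 466 [ 0.5063 -0.1144  0.0513] [ 0.3 -0.4 -0.1]
9.75 357.71075200423303 461 [ 0.5064 -0.1144  0.0512] [ 0.3 -0.   0.7]
9.8 358.3780730039874 468 [ 0.5063 -0.1144  0.051 ] [-0.5  0.5  0.2]
9.85 357.706999731937 462 [ 0.5061 -0.1144  0.0509] [0.7 0.4 0.4]
```

>>> carry_out:
  motion:
    - {"linear":[0,0,-0.02],"twist":0}
    - {"linear":[0,0,-0.05],"twist":0}
    - {"linear":[0,0,-0.08],"twist":0}
    - {"linear":[0,0,-0.1],"twist":0}
    - {"linear":[0,0,-0.1],"twist":0}
    - {"linear":[0,0,-0.1],"twist":0}
    - {"linear":[0,0,-0.1],"twist":0}
    - {"linear":[0,0,-0.1],"twist":0}
    - {"linear":[0,0,-0.1],"twist":0}
    - {"linear":[0,0,-0.1],"twist":0}

```text
time_s: 10.9
position: [0.5058, -0.1142, 0.1502]
eef_rot: [-179.9, 0.0, 49.9]
force: [0.5, -0.2, -0.4]
gripper_width: 0.0
finger_force: 0.0
```

Run:
```python
from h import *
for i in range(2):
    s,c,q,n=deck();print(round(s['time_s'],3),q,n,s['position'].round(4),s['force'].round(1))
if min(q,360-q)<6: print(close_job())
```

```text
10.9 358.0730053540424 466 [ 0.5058 -0.1142  0.1502] [ 0.5 -0.2 -0.4]
10.95 357.8814239551632 466 [ 0.5059 -0.1143  0.1503] [ 0.1 -1.   0.4]
the job is handed in; nothing more can be done
None
```

I handed the job in at about 11 s, and the verdict was not shown: the carousel was flicked, spun freely past the pointer, was braked by fingertip, eased about 5° and stands still with the red bin about 2° from the pointer, hand away.

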